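Layer the repair kit in its carrier

TASK

Pack the repair kit: take all the flat iron bars out of the pocket tray and lay them in the carrier, pointing front to back like its side edges and spread evenly across the base, with none on top of another, then lay the plywood separator level on them between the corner posts, with its cleat up and also pointing front to back. Iron blackens oak, so only then lay the two oak sticks flat and centred on the separator, one on each side of the cleat and pointing the same way, and fold the hold-down bail over until it rests on them. Do not knock over the glass jar.

Things in the scene. Friction and masses are not known exactly. Their poses are not given: they have to be found in the camera images.
- carrier: Fixed stacking carrier on 52 mm thick planks; origin: centre of the underside of its plywood base, z up, +x to its rear (hinge side). Base 196 (x) x 222 (y) x 15 mm thick. Four green angle posts on the corners, legs 24 mm, leave 179 (x) x 197 mm (y) free inside; straight to z = 46, then flared out to z = 51. Open between the posts. Rear pivot plates reach z = 66.
- bail (a joint): Hinge of the hold-down bail, rad. 0 = down, its bar resting on sticks on the separator on the bars (0.07 if a stick is on edge). Starts near its stop, 1.85: leaning back past upright, top 145 mm above carrier z = 0; it stays there, or falls shut, by its weight (0.16 kg). U of 8 mm rod: legs 85 mm long at y = +-112 mm; the bar's middle bows 28 mm off its plane, upward when shut, rearward when open.
- bail_hinge (a point): Midpoint of the bail's hinge axis, which is parallel to carrier y: (80, 0, 56) mm in the carrier's frame.
- bail_grip (a point): Middle of the black rubber sleeve (diameter 14 mm, 70 mm long, parallel to carrier y) on the bail's hand bow. In the bail's plane it lies 85 mm out from the hinge axis and 28 mm beside that plane: when shut at (-5, 0, 84) mm in the carrier's frame, and it turns about the hinge with the bail.
- tray: Fixed wooden pocket tray on the planks, 206 (x) x 152 (y) x 12 mm; origin: centre of its underside. Four pockets at x = -70.5, -23.5, 23.5, 70.5 mm, each 26 (x) x 136 mm (y), floor z = 5, walls to z = 12 mm (end strips 9). Walls stand only near the bars' ends: a finger channel 64 mm wide (|y| < 32) crosses the middle at floor level, where a bar can be pinched by its long sides.
- iron_1: Rusty flat iron bar, 22 (x) x 130 (y) x 9 mm (z), 0.19 kg. Origin: centre of its underside; long axis y. Starts flat in a pocket of the tray; two to four of the four bars are present (None from the very start = absent).
- iron_2: Rusty flat iron bar, 22 (x) x 130 (y) x 9 mm (z), 0.19 kg. Origin: centre of its underside; long axis y. Starts flat in a pocket of the tray; two to four of the four bars are present (None from the very start = absent).
- iron_3: Rusty flat iron bar, 22 (x) x 130 (y) x 9 mm (z), 0.19 kg. Origin: centre of its underside; long axis y. Starts flat in a pocket of the tray; two to four of the four bars are present (None from the very start = absent).
- iron_4: Rusty flat iron bar, 22 (x) x 130 (y) x 9 mm (z), 0.19 kg. Origin: centre of its underside; long axis y. Starts flat in a pocket of the tray; two to four of the four bars are present (None from the very start = absent).
- separator: Separator sheet of 6 mm plywood, 172 (x) x 190 (y) mm, 0.2 kg, with a wooden lifting cleat on its middle: 90 mm long (x), 20 mm wide (y), top 24 mm above the underside. Origin: centre of the underside. Starts lying on the planks, cleat up; it fits between the carrier's posts with 3.5 mm play on each side.
- oak_1: Squared oak stick, 28 (x) x 167 (y) x 22 mm (z), 0.09 kg. Origin: centre of its underside; long axis y. Starts lying on the planks (top z = 52 mm); may lie on any long face.
- oak_2: Squared oak stick, 28 (x) x 167 (y) x 22 mm (z), 0.09 kg. Origin: centre of its underside; long axis y. Starts lying on the planks (top z = 52 mm); may lie on any long face.
- oak_1_mid (a point): Centre of that oak stick.
- oak_2_mid (a point): Centre of that oak stick.
- glass_jar: Glass jar half full of putty, 66 mm across, 95 mm high, standing at the back; a bystander. Origin: centre of its underside, z up.

How it is judged (in metres and radians):
On the way, in this order (a step that is already met when the one before it is completed fails the run):
1. all the iron bars that are there lie flat in the carrier, front to back (x of iron_1 in the frame of carrier between -0.03 and 0.03 m and y of iron_1 in the frame of carrier between -0.086 and 0.086 m and z of iron_1 in the frame of carrier between 0.012 and 0.018 m and angle between the y axis of each of iron_1, iron_2, iron_3, iron_4 and the x axis of carrier, either way round below 0.2 rad and x of iron_2 in the frame of carrier between -0.03 and 0.03 m and y of iron_2 in the frame of carrier between -0.086 and 0.086 m and z of iron_2 in the frame of carrier between 0.012 and 0.018 m and x of iron_3 in the frame of carrier between -0.03 and 0.03 m and y of iron_3 in the frame of carrier between -0.086 and 0.086 m and z of iron_3 in the frame of carrier between 0.012 and 0.018 m and x of iron_4 in the frame of carrier between -0.03 and 0.03 m and y of iron_4 in the frame of carrier between -0.086 and 0.086 m and z of iron_4 in the frame of carrier between 0.012 and 0.018 m), for 0.2 s.
2. the separator lies level on the bars, between the posts (all of step 1 and z of separator in the frame of carrier between 0.02 and 0.028 m and angle between the z axis of separator and the z axis of carrier, either way round below 0.04 rad and angle between the x axis of separator and the x axis of carrier, either way round below 0.12 rad and horizontal distance between separator and carrier below 0.012 m and angle between separator's own z axis and vertical below 0.1 rad), for 0.2 s.
3. both oak sticks lie on the separator, one each side of the cleat (z of separator in the frame of carrier between 0.02 and 0.028 m and angle between the z axis of separator and the z axis of carrier, either way round below 0.04 rad and angle between the x axis of separator and the x axis of carrier, either way round below 0.12 rad and horizontal distance between separator and carrier below 0.012 m and angle between separator's own z axis and vertical below 0.1 rad and z of oak_1_mid in the frame of separator between 0.012 and 0.024 m and x of oak_1_mid in the frame of separator between -0.025 and 0.025 m and angle between the y axis of each of oak_1, oak_2 and the x axis of separator, either way round below 0.25 rad and y of oak_1_mid in the frame of separator between -0.085 and 0.085 m and z of oak_2_mid in the frame of separator between 0.012 and 0.024 m and x of oak_2_mid in the frame of separator between -0.025 and 0.025 m and y of oak_2_mid in the frame of separator between -0.085 and 0.085 m and ((y of oak_1_mid in the frame of separator above 0.015 m and y of oak_2_mid in the frame of separator below -0.015 m) or (y of oak_2_mid in the frame of separator above 0.015 m and y of oak_1_mid in the frame of separator below -0.015 m))), for 0.2 s.
4. the bail is folded down on the sticks (z of oak_1_mid in the frame of separator between 0.012 and 0.024 m and x of oak_1_mid in the frame of separator between -0.025 and 0.025 m and angle between the y axis of each of oak_1, oak_2 and the x axis of separator, either way round below 0.25 rad and y of oak_1_mid in the frame of separator between -0.085 and 0.085 m and z of oak_2_mid in the frame of separator between 0.012 and 0.024 m and x of oak_2_mid in the frame of separator between -0.025 and 0.025 m and y of oak_2_mid in the frame of separator between -0.085 and 0.085 m and ((y of oak_1_mid in the frame of separator above 0.015 m and y of oak_2_mid in the frame of separator below -0.015 m) or (y of oak_2_mid in the frame of separator above 0.015 m and y of oak_1_mid in the frame of separator below -0.015 m)) and value of joint bail below 0.12 rad), for 0.2 s.
At the end, for the whole second after the job is handed in: All bars present flat on the base (x +-30, y +-86 mm, 0.2 rad); separator level on them, centred to 12 mm, cleat within 0.12 rad of carrier x; both sticks flat on it, one each side of the cleat, x +-25 mm, 0.25 rad; bail joint under 0.12 rad; all at rest (all of step 2 and all of step 4 and linear speed of each of iron_1, iron_2, iron_3, iron_4, separator, oak_1, oak_2 below 0.02 m/s); the robot touches nothing.
It fails at once if the glass jar is knocked over or lifted (angle between glass_jar's own z axis and vertical above 0.5 rad or height (world z) of glass_jar above 0.03 m).
Of iron_1, iron_2, iron_3, iron_4 only 2 to 4 are there at a start; the rules pass over those that are not, and their reading is None.
At some moment in a run one of oak_1, oak_2, separator may be knocked a few centimetres aside while the robot is not near it.
It also fails if it takes over 208 s, if anything falls off the work surface, if the arm or the gripper's body presses on something with over 40 N, if the wrist force passes 120 N, or if a joint passes its speed limit or range.

ROBOT

A 6-joint arm with a two-finger parallel gripper is mounted at the origin on a cart in front of the work surface, level with it; the furniture and walls round the work are solid. World frame = base frame: x ahead of the robot, y to its left, z up, the work surface at z = 0. Lengths are in m, angles in degrees, forces in N, time in s.
With the tool pointing down it reaches from about 0.275 to 0.85 m from the base axis. Payload 5.2 kg.
Tool frame: the origin (TCP) lies between the finger pads; the fingertips stand bot.finger_overhang ahead of it and the grasp point (between the pads) lies 6 mm ahead of it (bot.finger_overhang is the distance from the TCP to the fingertips, in m); z points along the fingers, y is the line along which they close (so a half turn about z gives the same grasp; the last joint's range is limited). The gripper opens to 85 mm and grips with 20 to 120 N. Pads are 22 mm wide; open, the fingers measure 114 mm over their backs; the gripper's body (76 mm by 85 mm) begins 54 mm behind the grasp point. The pads swing forward as they close: fully open they stand 13 mm farther back than shut.
Start: joints at [65.558, 14.817, 87.949, -0, 77.235, -11.62], TCP at [0.122, 0.536, 0.256] pointing down, gripper open.
Joint ranges: [-179.93, 179.93], [-52.35, 119.4], [10.71, 147.94], [-69.91, 249.91], [12.55, 155.21], [-178.61, 178.61]. Speed limits (degrees/s): [147.25, 147.25, 180, 180, 180, 180].

INTERFACE

Orientations are given as [roll, pitch, yaw] about the fixed x, y, z axes, in that order (R = Rz(yaw) Ry(pitch) Rx(roll)).
In Python, from cell import bot gives the robot as it stands. The module is installed in compiled form; this text tells all that it offers. Calls block until the motion is done:
- bot.move_pose(position, orientation): joint-space move of the TCP to a pose.
- bot.movel(position, ori=None, rate=0.15): straight line of the TCP; ori=None keeps the orientation; rate is the mean speed in m/s.
- bot.goto_joints(angles): joint-space move.
- bot.gripper_to(opening): finger opening in m; the grip force is fixed at half the most; returns when the fingers have stopped.
- bot.pause(seconds).
- bot.inverse_kinematics(position, orientation): joint angles nearest the present ones, or None.
- bot.observe(): the state.
- bot.camera(name): name is "scene" or "side" or "wrist"; returns (picture, depth): 480x640x3 uint8, red, green, blue; 480x640 float32, m along the optical axis (not along the pixel's ray), 0 where there is no reading.
- bot.get_calibration(name): a dict with "fx", "fy", "cx", "cy" (pixels), "distortion" ([k1, k2, p1, p2, k3] as OpenCV has them; the pictures are not rectified), "R" (3x3) and "t" (3): a world point X has camera coordinates R X + t. Camera axes: x right, y down, z forward; pixel columns grow to the right and rows downward; lengths in m; the calibration is good to about 2 mm. A picture is of the moment at which its call begins: read the wrist's pose just before it. get_calibration takes no time and is no camera call; for the wrist camera it gives the pose at the moment of the call.
A pose or a line that the arm cannot do raises bot.PlanningError and nothing moves.
- bot.finish_job(): hands the job in; it is judged then, once.
The state is a dict: "time_s": time; "q": joint angles; "dq": joint speeds; "joint_torque": joint torques, N m; "ee_pos": TCP position; "tcp_rot": TCP orientation; "force": force on the tool from outside, world axes, zero at the start; "wrist_torque": the same for the moment, N m; "gripper_width": finger opening in m; "grasp_force": force on a finger pad.
Only numpy, scipy, OpenCV 4.12 (cv2) and the standard library are available. Lean on these libraries where they do the work, as an engineer would, in place of code of your own. Each camera call takes 0.05 s, during which the arm holds its last target. There are 200 camera calls.

## Working session

There is one attempt and no reset: what is moved stays moved. The work goes in short steps, each a Python script; the robot and the scene stay as the last script left them, time stands still between calls to the robot, and variables do not carry over. Pictures are saved under pics/ and viewed, at most 14 in all, crops included, and the job is handed in when it is done.

```bash
mkdir -p pics; cat > h.py <<'E'
import numpy as np, cv2
from cell import bot
def save(n,img): cv2.imwrite(f'pics/{n}.png',img[:,:,::-1])
def cloud(cal,d):
    v,u=np.mgrid[0:480,0:640]
    K=np.array([[cal['fx'],0,cal['cx']],[0,cal['fy'],cal['cy']],[0,0,1.]])
    p=cv2.undistortPoints(np.stack([u.ravel(),v.ravel()],1).astype(np.float64)[:,None],K,np.array(cal['distortion']))[:,0]
    z=d.ravel()[:,None].astype(float)
    X=np.hstack([p*z,z])
    W=(X-np.array(cal['t']))@np.array(cal['R'])
    W[d.ravel()==0]=np.nan
    return W.reshape(480,640,3)
E
python3 - <<'E'
from h import *
print(bot.finger_overhang, bot.observe())
for n in ('scene','side','wrist'):
    c=bot.get_calibration(n); im,d=bot.camera(n); save(n+'0',im)
    np.savez(n+'0.npz',im=im,d=d,W=cloud(c,d))
    R=np.array(c['R']);print(n,-R.T@np.array(c['t']),R[2],(d==0).mean(),c['fx'])
E
```

```text
0.025 {'time_s': 0.0, 'q': array([ 6.55555096e+01,  1.48598625e+01,  8.80121081e+01,  1.03619479e-03,
        7.72332558e+01, -1.16182531e+01]), 'dq': array([-0.03019967, -0.03088709,  0.10319005, -0.04988795, -0.10326206,
        0.01957187]), 'joint_torque': array([ 6.06887879e-04, -4.46015525e+01, -2.90572733e+01, -3.89035504e-04,
        1.17130225e-02, -4.94111632e-06]), 'ee_pos': array([0.12185297, 0.5358387 , 0.25546176]), 'tcp_rot': array([-1.79897133e+02, -2.21809968e-02,  1.67173513e+02]), 'force': array([-0.16222531,  0.68013883,  0.8962233 ]), 'wrist_torque': array([ 0.01455804, -0.0002482 ,  0.01325278]), 'grasp_force': 0.0, 'gripper_width': 0.0853383065117819}
scene [-0.17573275 -0.59113412  1.10740937] [ 0.54641887  0.42828929 -0.71971849] 0.010400390625 521.3650957910669
side [0.32234173 1.28257226 1.08343283] [ 0.1595173  -0.78747149 -0.59535106] 0.11081705729166667 552.7855056467768
wrist [0.04230781 0.55406539 0.37336801] [ 0.30784666 -0.07116054 -0.94877111] 0.004029947916666667 382.2398424485332
```

View pics/scene0.png

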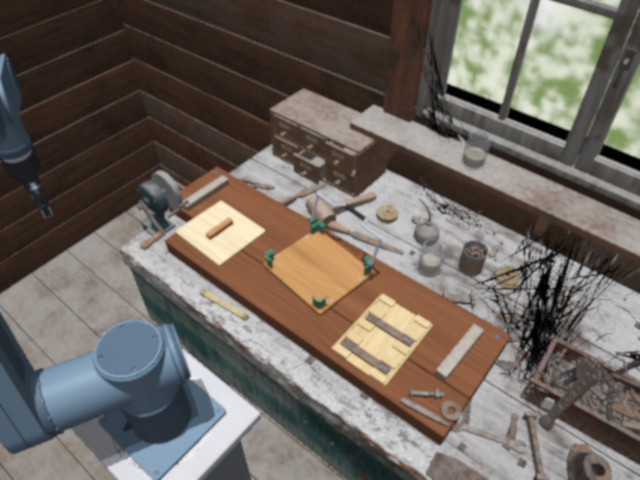

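View pics/side0.png

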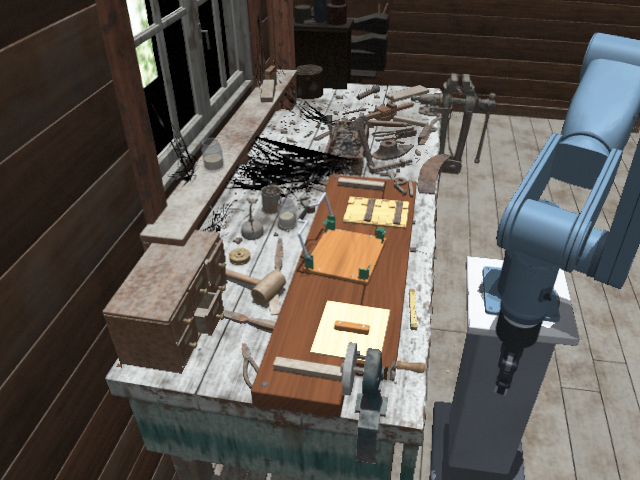

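View pics/wrist0.png

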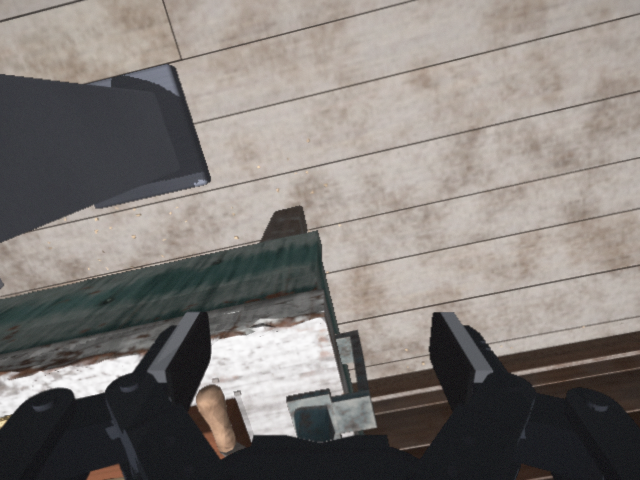

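Scene view shows the separator at px (220,232), the carrier at (320,270) with its bail at the rear, and the tray at (382,337) holding two bars, at (390,328) and (367,358). The oak sticks are at (460,350) and (205,190), and the jar is near (430,258). The side view agrees with this. The wrist view shows only the bench end.

```bash
python3 - <<'E'
from h import *
W=np.load('scene0.npz')['W']
for n,(u,v) in dict(sep=(220,232),car=(320,270),bar1=(390,328),bar2=(367,358),oakR=(460,350),oakL=(205,190),jar=(430,262),postrearleft=(317,225),postL=(268,258),postfront=(319,300),postR=(367,263),plankcorner=(438,438),plankL=(170,235),drawer=(350,190)).items():
    print(n,np.round(np.nanmedian(W[v-1:v+2,u-1:u+2].reshape(-1,3),0),3))
W=np.load('side0.npz')['W']
for n,(u,v) in dict(sep=(350,340),oakL=(305,368),grinder=(350,360),grinder2=(374,365),oakR=(360,183),bail=(307,250)).items():
    print(n,np.round(np.nanmedian(W[v-1:v+2,u-1:u+2].reshape(-1,3),0),3))
E
```

```text
sep [0.451 0.275 0.061]
car [ 0.515 -0.036  0.068]
bar1 [ 0.48  -0.28   0.066]
bar2 [ 0.38  -0.283  0.064]
oakR [ 0.527 -0.442  0.072]
oakL [0.539 0.432 0.072]
jar [ 0.727 -0.245  0.061]
postrearleft [0.622 0.062 0.092]
postL [0.439 0.075 0.101]
postfront [ 0.418 -0.111  0.099]
postR [ 0.579 -0.138  0.113]
plankcorner [ 0.333 -0.506  0.033]
plankL [0.361 0.384 0.049]
drawer [0.863 0.123 0.025]
sep [0.452 0.322 0.057]
oakL [0.541 0.441 0.071]
grinder [0.428 0.493 0.179]
grinder2 [0.376 0.492 0.172]
oakR [ 0.529 -0.424  0.073]
bail [ 0.638 -0.031  0.053]
```

```bash
python3 - <<'E'
from h import *
for i,y in enumerate((0.24,-0.02,-0.30)):
    bot.move_pose([0.42,y,0.36],[180,0,180]); bot.pause(0.3)
    c=bot.get_calibration('wrist'); im,d=bot.camera('wrist'); save(f'w{i}',im)
    np.savez(f'w{i}.npz',im=im,d=d,W=cloud(c,d)); print(bot.observe()['time_s'],bot.observe()['ee_pos'],bot.observe()['q'])
a=[cv2.resize(cv2.imread(f'pics/w{i}.png'),(400,300)) for i in range(3)]
cv2.imwrite('pics/w.png',np.vstack([np.hstack(a[:2]),np.hstack([a[2],a[2]*0])]))
E
```

```text
2.0917 [0.41977983 0.24042139 0.3599052 ] [ 1.65585207e+01  4.91141905e+00  8.57392437e+01  2.77829358e-03
  8.93583618e+01 -7.34928094e+01]
3.4583 [ 0.4201101 -0.0193223  0.3599687] [-1.79122684e+01 -2.06282583e+00  9.29227342e+01  4.09073373e-03
  8.91441189e+01 -1.07993901e+02]
4.8917 [ 0.42032825 -0.29920693  0.36030151] [-4.78473715e+01  8.38478510e+00  8.17075641e+01  2.48932467e-03
  8.98768858e+01 -1.37927977e+02]
```

View pics/w.png

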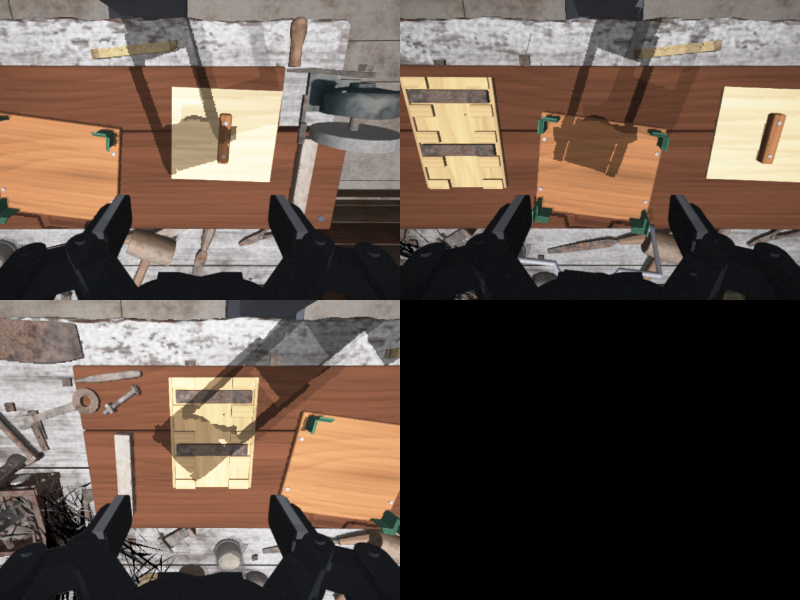

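Wrist mosaic (w0 top-left, w1 top-right, w2 bottom-left): the separator is at about (455,270) full-res in w0. The carrier is in w1 at about (320,270), turned slightly, with its bail open at the bottom right. w2 has the tray with two bars at (340,155) and (340,300) full-res. The oak stick at (195,380) is in w2, and the other is at (485,290) in w0, partly under the grinder.

```bash
cat >> h.py <<'E'
def rect(m,W,erode=0):
    """min-area rectangle of largest blob of mask, world XY; returns centre, sizes, angle of long side (deg)"""
    m=cv2.morphologyEx(m.astype(np.uint8),cv2.MORPH_OPEN,np.ones((3,3)))
    n,l,s,c=cv2.connectedComponentsWithStats(m)
    out=[]
    for i in range(1,n):
        if s[i,4]<150: continue
        P=W[l==i]; P=P[~np.isnan(P).any(1)]
        (cx,cy),(w,h),a=cv2.minAreaRect(P[:,:2].astype(np.float32))
        if w<h: w,h,a=h,w,a+90
        out.append((s[i,4],round(cx,4),round(cy,4),round(w,4),round(h,4),round((a+90)%180-90,2),round(float(np.median(P[:,2])),4),c[i].round()))
    return sorted(out,key=lambda r:-r[0])
E
python3 - <<'E'
from h import *
for i in range(3):
    z=np.load(f'w{i}.npz'); W=z['W']; im=z['im']; hsv=cv2.cvtColor(im,cv2.COLOR_RGB2HSV); h,s,v=[hsv[...,k].astype(int) for k in range(3)]
    Z=W[...,2]; reg=(W[...,0]>.3)&(W[...,0]<.72)
    pl=(h<12)&(s>110)&(abs(Z-.052)<.015); print(i,'planks z',np.nanmedian(Z[pl]),np.nanstd(Z[pl]))
    for nm,px in dict(w0=dict(sep=(300,250),cleat=(360,220),shade=(310,230),oak=(484,290)),w1=dict(base=(320,250),bshade=(300,235),post=(230,200),bar=(80,155),tray=(80,200)),w2=dict(oak=(195,380),bar=(340,300),bar2=(340,156),tray=(340,210),trshade=(360,250)))[f'w{i}'].items():
        print(nm,hsv[px[1],px[0]],W[px[1],px[0]].round(4))
E
```

```text
0 planks z 0.052256755323450914 0.001029139237183189
sep [ 18  76 177] [0.4922 0.2177 0.0581]
cleat [ 12 130  90] [0.4506 0.2845 0.0765]
shade [ 18  74 166] [0.4673 0.2296 0.0594]
oak [ 14  34 210] [0.5356 0.4316 0.0742]
1 planks z 0.05228359075596889 0.0011465216924301039
base [ 12 138 105] [ 0.4894 -0.0186  0.0672]
bshade [ 12 131 105] [ 0.4713 -0.0412  0.0677]
post [76 98 70] [ 0.4246 -0.1102  0.0964]
bar [ 10  59 126] [ 0.3836 -0.2708  0.0668]
tray [ 19  92 233] [ 0.4337 -0.2858  0.0582]
2 planks z 0.05228743629974478 0.001064587591172029
oak [150  23  22] [ 0.4262 -0.3416  0.3691]
bar [ 10 128 155] [ 0.5616 -0.2736  0.0522]
bar2 [  6  20 127] [ 0.3844 -0.2775  0.0647]
tray [ 17  95 182] [ 0.4452 -0.276   0.0579]
trshade [ 17  95 166] [ 0.4935 -0.2516  0.0574]
```

```bash
cat >> h.py <<'E'
def masks(im,W):
    hsv=cv2.cvtColor(cv2.medianBlur(im,3),cv2.COLOR_RGB2HSV); h,s,v=[hsv[...,k].astype(int) for k in range(3)]
    Z=W[...,2]; reg=(W[...,0]>.28)&(W[...,0]<.74)
    return dict(bar=reg&(Z>.0605)&(Z<.072)&(s<70)&(v<170),
      oak=reg&(Z>.066)&(Z<.086)&(s<70)&(v>90), cleat=reg&(Z>.070)&(Z<.082)&(s>90)&(h<16),
      cream=reg&(Z>.0545)&(Z<.064)&(h>15)&(h<23)&(s>50), cream_all=reg&(Z>.0545)&(Z<.085)&~((h<14)&(s>90)&(Z<.06)),
      base=reg&(Z>.060)&(Z<.090)&(W[...,1]<.15)&(W[...,1]>-.16), post=reg&(Z>.075)&(h>50)&(h<95)&(s>60)&(Z<.12), trayhi=reg&(Z>.0545)&(Z<.07)&(W[...,1]<-.16)&(W[...,1]>-.37))
E
python3 - <<'E'
from h import *
for i in range(3):
    z=np.load(f'w{i}.npz'); W=z['W']
    for k,m in masks(z['im'],W).items():
        for r in rect(m,W)[:4]: print(i,k,*r)
E
```

```text
0 bar 402 0.5251 0.4207 0.123 0.0019 -1.52 0.0666 [474. 277.]
0 oak 2576 0.5278 0.4342 0.1475 0.0284 -1.62 0.0737 [487. 277.]
0 oak 152 0.3393 0.3901 0.0196 0.0057 89.57 0.0792 [472. 112.]
0 cleat 1317 0.455 0.2834 0.0889 0.02 -2.43 0.0761 [359. 221.]
0 cream 10511 0.4275 0.2632 0.2463 0.1224 -50.88 0.0583 [341. 199.]
0 cream 432 0.4401 0.3143 0.0549 0.0246 -59.05 0.0583 [383. 209.]
0 cream_all 27987 0.5195 -0.0236 0.2227 0.1969 81.86 0.0672 [ 90. 267.]
0 cream_all 24362 0.4559 0.2837 0.1907 0.1725 87.63 0.0584 [357. 214.]
0 cream_all 3132 0.5275 0.4341 0.1481 0.0287 -1.62 0.0734 [485. 277.]
0 cream_all 1435 0.7194 0.131 0.0998 0.0395 74.32 0.0591 [237. 406.]
0 base 28097 0.5195 -0.0236 0.2227 0.1969 81.86 0.0672 [ 90. 267.]
0 base 236 0.7188 0.1275 0.0486 0.0189 75.2 0.0612 [237. 410.]
0 post 427 0.5908 -0.1278 0.0369 0.0177 37.44 0.0847 [  7. 340.]
0 post 367 0.4466 0.085 0.0344 0.0185 35.3 0.1003 [170. 220.]
1 bar 2491 0.3824 -0.2749 0.1319 0.0211 89.85 0.0663 [ 77. 154.]
1 bar 2026 0.4786 -0.2771 0.132 0.022 -89.92 0.0665 [ 92. 240.]
1 cleat 1594 0.4548 0.2832 0.0897 0.0219 -1.96
[... 1779 characters left out ...]
3 0.0612 [399. 281.]
2 cream_all 26947 0.5197 -0.0249 0.2226 0.1958 81.99 0.0674 [551. 269.]
2 cream_all 23705 0.4546 -0.2763 0.2056 0.152 0.15 0.0611 [340. 210.]
2 cream_all 5792 0.6078 -0.6384 0.1464 0.1135 -11.8 0.0736 [ 43. 334.]
2 cream_all 3040 0.5296 -0.4397 0.1652 0.0288 -2.76 0.0732 [200. 266.]
2 base 27144 0.5197 -0.0249 0.2226 0.1958 81.99 0.0674 [551. 269.]
2 base 178 0.7145 0.1176 0.031 0.0175 54.11 0.0612 [632. 408.]
2 post 880 0.6179 0.0577 0.0381 0.0211 -52.49 0.0944 [624. 359.]
2 post 422 0.4196 -0.1078 0.0376 0.0182 -51.49 0.1001 [506. 196.]
2 trayhi 23710 0.4546 -0.2764 0.2056 0.1521 0.15 0.0611 [340. 210.]
2 trayhi 355 0.7293 -0.2319 0.0572 0.0184 -89.23 0.063 [368. 413.]
```

```bash
cat >> h.py <<'E'
C=np.array([.5197,-.0241]); CY=-8.0
def car(x,y,z,yaw=None):
    a=np.radians(CY if yaw is None else yaw); return np.array([C[0]+x*np.cos(a)-y*np.sin(a),C[1]+x*np.sin(a)+y*np.cos(a),.052+z])
def st(msg=''):
    o=bot.observe(); print(msg,'t%.1f'%o['time_s'],'p',np.round(o['ee_pos'],4),'F',np.round(o['force'],1),'w%.4f'%o['gripper_width'],'g%.1f'%o['grasp_force']); return o
def down(p,ztarget,rate=.04,step=.002,lim=6,zfine=None):
    """go down in a line, then feel the last bit; stop at contact"""
    z0=zfine if zfine else ztarget+.006
    bot.movel([p[0],p[1],z0],rate=.12); f0=bot.observe()['force'][2]
    z=z0
    while z>ztarget+1e-6:
        z=max(ztarget,z-step); bot.movel([p[0],p[1],z],rate=rate)
        if abs(bot.observe()['force'][2]-f0)>lim: print('contact at',round(z,4)); break
    return z
E
cat > bar.py <<'E'
from h import *
import sys
bx,by,cy=map(float,sys.argv[1:])
bot.gripper_to(.036)
bot.move_pose([bx,by,.20],[180,0,90])
down([bx,by],.0835); st('at bar')
bot.gripper_to(0.0); o=st('closed')
z=o['ee_pos'][2]
bot.movel([bx,by,.22],rate=.2); st('lift')
p=car(0,cy,0); bot.move_pose([p[0],p[1],.22],[180,0,180+CY])
down(p,z+.0095,step=.001); st('place')
bot.gripper_to(.036); bot.movel([p[0],p[1],.22],rate=.25); st('end')
E
python3 bar.py .3824 -.2755 -.048
python3 - <<'E'
from h import *
z=np.load('scene0.npz');W=z['W']
for r in rect((W[...,1]>.38)&(W[...,1]<.46)&(W[...,2]>.066)&(W[...,2]<.08)&(W[...,0]>.4),W)[:3]: print(*r)
z=np.load('w0.npz')['W'].reshape(-1,3); z=z[(z[:,1]>.40)&(z[:,1]<.54)&(z[:,2]>.09)&(z[:,2]<.25)&(z[:,0]<.65)]
print(z.min(0),z.max(0)); 
for a in (.40,.42,.44,.46,.48,.5,.52):
  q=z[(z[:,1]>a)&(z[:,1]<a+.02)]; print(a,q.min(0) if len(q) else 0,q.max(0) if len(q) else 0)
E
```

```text
at bar t8.6 p [ 0.3823 -0.2754  0.0833] F [0.3 0.1 0.2] w0.0360 g0.0
closed t8.9 p [ 0.3825 -0.2756  0.0838] F [-1.   0.7  4. ] w0.0196 g59.2
lift t9.7 p [ 0.3818 -0.2748  0.2188] F [-0.1  0.4 -2.3] w0.0201 g59.3
place t13.4 p [ 0.5132 -0.0717  0.0938] F [-1.8 -0.3  3.3] w0.0202 g59.9
end t14.3 p [ 0.5125 -0.0714  0.2191] F [ 0.4  0.4 -0.7] w0.0362 g0.0
334 0.5403 0.4299 0.1542 0.035 -1.39 0.0718 [206. 190.]
[0.33203729 0.40003248 0.09000142] [0.45098523 0.5282208  0.18572764]
0.4 [0.33573688 0.40003248 0.0900151 ] [0.45098523 0.41999733 0.15769738]
0.42 [0.33670295 0.42000257 0.09004448] [0.44170006 0.43999842 0.17810768]
0.44 [0.33376418 0.44000372 0.09005527] [0.44164782 0.4599885  0.18572764]
0.46 [0.33203729 0.46000607 0.09000142] [0.44166666 0.47997687 0.18566571]
0.48 [0.34538539 0.48000594 0.09002359] [0.44153053 0.49997934 0.18436427]
0.5 [0.36568676 0.50000333 0.09221752] [0.44141122 0.51995624 0.17587336]
0.52 [0.4241318  0.5200168  0.10237889] [0.42504701 0.5282208  0.15045425]
```

```bash
python3 bar.py .4785 -.277 .048; cat > look.py <<'E'
from h import *
import sys
n,x,y,z,yaw=sys.argv[1],*map(float,sys.argv[2:6]); keys=sys.argv[6].split(',')
bot.move_pose([x,y,z],[180,0,yaw]); bot.pause(.3)
c=bot.get_calibration('wrist'); im,d=bot.camera('wrist'); save(n,im); W=cloud(c,d); np.savez(n+'.npz',im=im,d=d,W=W)
M=masks(im,W)
for k in keys:
    for r in rect(M[k],W)[:4]: print(k,*r)
st()
E
python3 look.py c1 .40 -.02 .36 172 bar,base,post; python3 look.py s1 .40 .27 .36 180 cleat,cream_all,oak
```

```text
at bar t17.4 p [ 0.4784 -0.2769  0.0833] F [-1.   0.4 -0.9] w0.0362 g0.0
closed t17.6 p [ 0.4786 -0.2771  0.0838] F [0.4 0.4 1.8] w0.0200 g59.2
lift t18.5 p [ 0.4778 -0.2764  0.2186] F [ 0.2 -0.3 -2.3] w0.0202 g58.8
place t22.3 p [0.5265 0.0234 0.0937] F [-0.8  0.2  3.9] w0.0203 g59.4
end t23.2 p [0.5257 0.0235 0.219 ] F [-0.  -0.2 -0.2] w0.0359 g0.0
bar 622 0.5564 -0.4274 0.1113 0.0042 -3.18 0.0662 [ 13. 358.]
base 23037 0.519 -0.0242 0.2222 0.1954 82.03 0.0675 [330. 274.]
post 451 0.4457 0.0819 0.0395 0.019 36.42 0.1018 [424. 229.]
post 407 0.4201 -0.1059 0.0381 0.019 -52.6 0.1014 [238. 229.]
 t24.4 p [ 0.4003 -0.0199  0.3591] F [-0.3  0.2 -0.2] w0.0359 g0.0
cleat 1257 0.4546 0.2836 0.0884 0.0198 -2.08 0.0761 [333. 238.]
cream_all 24694 0.5212 -0.0138 0.2034 0.1976 82.01 0.0674 [ 82. 286.]
cream_all 23150 0.4559 0.2835 0.19 0.1729 87.81 0.0584 [332. 229.]
cream_all 3418 0.5365 0.4333 0.1661 0.0293 -1.42 0.0735 [457. 301.]
cream_all 1228 0.3069 0.3907 0.0539 0.0231 0.25 0.0788 [443.  95.]
oak 2816 0.5366 0.4334 0.1661 0.0287 -1.69 0.0737 [459. 301.]
oak 1801 0.5126 -0.0708 0.1281 0.0216 -8.01 0.0764 [ 23. 285.]
oak 1762 0.5263 0.0238 0.1296 0.0212 -8.05 0.0764 [109. 295.]
 t25.9 p [0.4004 0.2693 0.3601] F [ 0.8 -0.   0.2] w0.0359 g0.0
```

```bash
cat > sep.py <<'E'
from h import *
p=[.4557,.2835]
bot.gripper_to(.036)
bot.move_pose([*p,.20],[180,0,177.9]); down(p,.0853); st('at')
bot.gripper_to(0.); o=st('closed'); z=o['ee_pos'][2]
bot.movel([*p,.25],rate=.15); st('lift')
C[:]=[.5194,-.0241]
q=car(0,0,0); bot.move_pose([q[0],q[1],.25],[180,0,180+CY])
zt=down(q,z+.0245,step=.002,lim=7,zfine=.145); st('place')
E
python3 sep.py
```

```text
at t28.6 p [0.4556 0.2835 0.0851] F [-0.4 -0.4  0.4] w0.0361 g0.0
closed t28.9 p [0.4558 0.2836 0.0855] F [-0.6  0.9  2.1] w0.0183 g60.7
lift t30.1 p [0.4551 0.2832 0.2489] F [ 0.8 -0.1 -2.2] w0.0185 g60.3
place t36.9 p [ 0.5194 -0.0241  0.11  ] F [-1.  -0.2 -1.5] w0.0186 g60.2
```

```bash
python3 - <<'E'
from h import *
bot.gripper_to(.036); p=bot.observe()['ee_pos']; bot.movel([p[0],p[1],.25],rate=.2); st()
bot.move_pose([.40,-.02,.36],[180,0,172]); bot.pause(.2)
c=bot.get_calibration('wrist'); im,d=bot.camera('wrist'); save('c2',im); W=cloud(c,d)
hsv=cv2.cvtColor(im,cv2.COLOR_RGB2HSV); Z=W[...,2]
m=(Z>.076)&(Z<.09)&(W[...,0]>.4)&(W[...,0]<.62)&(hsv[...,0]>14)&(hsv[...,0]<25)
for r in rect((Z>.076)&(Z<.0905)&(W[...,0]>.4)&(W[...,0]<.62),W)[:2]: print(*r)
P=W[cv2.erode(m.astype(np.uint8),np.ones((7,7)))>0]
A=np.c_[P[:,0]-.519,P[:,1]+.024,np.ones(len(P))]; print('plane',np.linalg.lstsq(A,P[:,2],rcond=None)[0],len(P))
for r in rect((Z>.094)&(Z<.104)&(hsv[...,0]<16)&(W[...,1]<.05)&(W[...,1]>-.1),W)[:2]: print('cleat',*r)
E
python3 look.py s2 .40 .27 .36 180 oak; python3 look.py s3 .38 -.35 .36 180 oak,cream_all
```

```text
t38.0 p [ 0.5189 -0.024   0.2489] F [-0.   0.6 -1. ] w0.0360 g0.0
17345 0.5192 -0.0244 0.1901 0.1729 81.83 0.0828 [329. 280.]
plane [0.00022605 0.00044076 0.08276359] 4075
cleat 1242 0.5187 -0.024 0.0903 0.0196 -7.9 0.1006 [331. 300.]
oak 17079 0.5227 -0.0181 0.1777 0.1767 -8.54 0.0826 [ 74. 293.]
oak 2394 0.5408 0.4624 0.1414 0.0276 -1.83 0.0737 [483. 305.]
 t40.4 p [0.4004 0.2693 0.3601] F [-0.3 -0.3 -0.5] w0.0361 g0.0
oak 13475 0.5207 -0.0298 0.1798 0.1761 82.07 0.0829 [576. 308.]
oak 1472 0.4923 -0.4386 0.0904 0.0278 -2.98 0.0736 [243. 280.]
oak 876 0.5754 -0.6257 0.1052 0.0627 47.23 0.0826 [ 88. 352.]
oak 188 0.648 -0.6554 0.0299 0.0197 87.42 0.0697 [ 81. 395.]
cream_all 20807 0.4543 -0.2762 0.206 0.1528 -0.05 0.058 [383. 240.]
cream_all 18663 0.5177 -0.0376 0.1964 0.1962 82.21 0.0825 [566. 300.]
cream_all 6573 0.6302 -0.6667 0.2149 0.1307 -26.45 0.0743 [ 75. 368.]
cream_all 1706 0.4922 -0.4382 0.0907 0.0283 -2.7 0.0734 [244. 278.]
 t43.0 p [ 0.3802 -0.3497  0.36  ] F [1.  0.1 0.6] w0.0361 g0.0
```

View pics/c2.png

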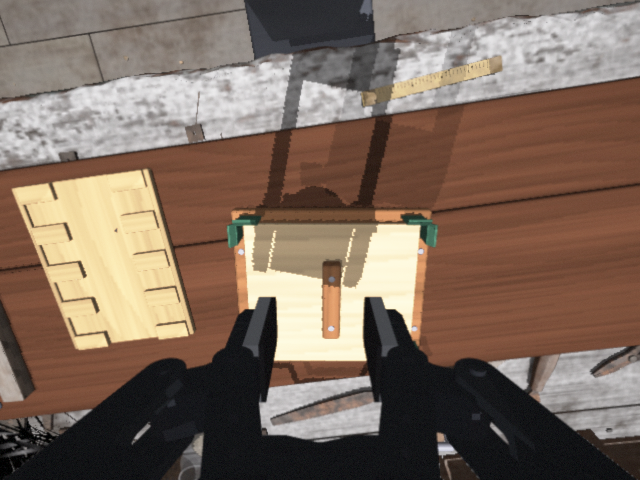

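c2 shows the separator seated between the green posts at (235,230) and (428,230), level, with its cleat at (331,300) pointing front to back and the tray empty. The left oak has been knocked about 3 cm towards +y. I'll place the right oak first and then look at the left one again.

```bash
cat > oak.py <<'E'
from h import *
import sys
ox,oy,oyaw,cx,cy,tyaw=map(float,sys.argv[1:7])   # cx = target of TCP in carrier x; tyaw 180 or 0
C[:]=[.5192,-.0243]
bot.gripper_to(.042)
bot.move_pose([ox,oy,.25],[180,0,tyaw+oyaw]); down([ox,oy],.0795); st('at')
bot.gripper_to(0.); o=st('closed'); z=o['ee_pos'][2]
bot.movel([ox,oy,.25],rate=.2); st('lift')
q=car(cx,cy,0); bot.move_pose([q[0],q[1],.25],[180,0,tyaw+CY])
down(q,z+.0308,step=.001); st('place')
bot.gripper_to(.042); bot.movel([q[0],q[1],.25],rate=.2); st('end')
E
python3 oak.py .5296 -.4398 -2.8 0 -.05 180
python3 look.py s4 .33 .40 .36 180 oak; python3 look.py s5 .45 .36 .36 0 oak
```

```text
at t46.3 p [ 0.5295 -0.4397  0.0793] F [ 0.3 -0.1 -0.5] w0.0419 g0.0
closed t46.6 p [ 0.5297 -0.4399  0.0797] F [-0.2  0.4  0.5] w0.0268 g61.0
lift t47.6 p [ 0.5291 -0.4392  0.2483] F [-0.4  0.2  0.6] w0.0268 g60.7
place t51.7 p [ 0.5122 -0.0738  0.1105] F [-0.3 -0.2 -1.1] w0.0269 g60.7
end t52.9 p [ 0.5116 -0.0736  0.2489] F [-0.5 -0.7 -1.3] w0.0421 g0.0
oak 5264 0.5315 0.0447 0.1758 0.0615 -12.97 0.0827 [ 22. 357.]
oak 1401 0.5686 0.4612 0.1254 0.0276 -1.78 0.0736 [366. 381.]
 t55.1 p [0.3303 0.3997 0.3599] F [0.  0.3 0.5] w0.0421 g0.0
oak 4960 0.5469 0.4624 0.1614 0.0283 -1.78 0.0735 [217.  86.]
oak 3818 0.5034 0.0653 0.1421 0.0457 14.53 0.0824 [623. 149.]
 t58.0 p [0.45 0.36 0.36] F [-0.1 -0.1  0.5] w0.0420 g0.0
```

```bash
sed -e 's/tyaw+oyaw/oyaw/' -e 's/\.25\]/.27]/g; s/\.25\],\[/.27],[/g' oak.py > oak2.py; grep -n move_pose oak2.py; python3 oak2.py .5615 .4621 -1.8 -.015 .05 180 && python3 look.py c3 .37 -.02 .36 172 cleat && python3 - <<'E'
from h import *
z=np.load('c3.npz');W=z['W'];Z=W[...,2]
for r in rect((Z>.1005)&(Z<.112)&(W[...,0]>.4)&(W[...,0]<.62)&(abs(W[...,1]+.024)<.085),W)[:4]: print(*r)
E
```

```text
6:bot.move_pose([ox,oy,.27],[180,0,oyaw]); down([ox,oy],.0795); st('at')
9:q=car(cx,cy,0); bot.move_pose([q[0],q[1],.27],[180,0,tyaw+CY])
at t61.4 p [0.5614 0.462  0.0792] F [-1.  -0.1 -0.1] w0.0423 g0.0
closed t61.6 p [0.5617 0.4622 0.0797] F [-0.6  0.5  0.9] w0.0268 g61.5
lift t62.7 p [0.5609 0.4617 0.2682] F [-1.   0.1 -2. ] w0.0269 g61.2
place t68.8 p [0.5113 0.0273 0.1105] F [-0.3 -0.2 -0.8] w0.0267 g61.2
end t70.0 p [0.5106 0.0274 0.2689] F [-0.3  0.  -0.9] w0.0420 g0.0
 t71.1 p [ 0.3704 -0.0198  0.3593] F [ 0.6 -0.3  0.2] w0.0420 g0.0
3267 0.5133 -0.0741 0.1677 0.0278 -7.84 0.104 [289. 323.]
1269 0.4929 0.0297 0.1069 0.0278 -8.07 0.1039 [380. 282.]
427 0.5749 0.0116 0.0594 0.0163 -5.56 0.104 [370. 369.]
```

View pics/c3.png

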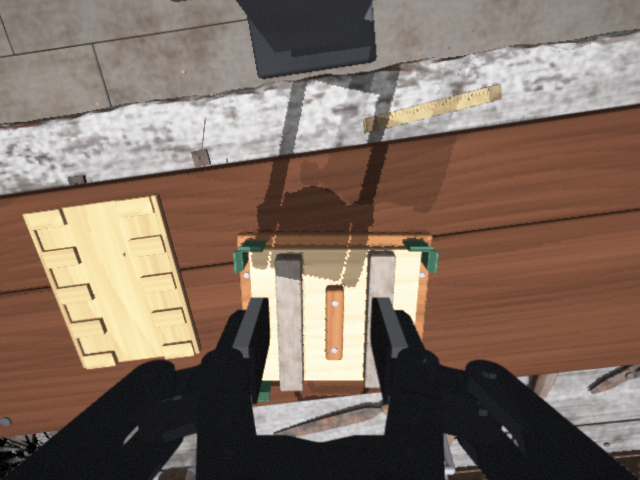

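c3 shows both oak sticks flat, one each side of the cleat, at (289,320) and (380,310). Next I'll locate the open bail's sleeve.

```bash
python3 - <<'E'
from h import *
bot.move_pose([.55,-.03,.36],[180,0,172]); bot.pause(.2)
a=np.radians(CY)
for n in ('wrist','scene','side'):
    c=bot.get_calibration(n); im,d=bot.camera(n); save('b_'+n,im); W=cloud(c,d)
    dx,dy=W[...,0]-.5192,W[...,1]+.0243
    X=dx*np.cos(a)+dy*np.sin(a); Y=-dx*np.sin(a)+dy*np.cos(a); Z=W[...,2]-.052
    m=(X>.075)&(X<.17)&(abs(Y)<.13)&(Z>.07)&(Z<.16)
    print(n,m.sum()); 
    if m.sum(): print(np.nanpercentile(np.c_[X[m],Y[m],Z[m]],[2,50,98],axis=0).round(4))
    v=im.max(2)<60; m2=m&v&(abs(Y)<.05)&(Z>.1)
    if m2.sum()>3: print(' sleeve',m2.sum(),np.nanpercentile(np.c_[X[m2],Y[m2],Z[m2]],[2,50,98],axis=0).round(4))
E
python3 -c "
import cv2;a=cv2.imread('pics/b_wrist.png');b=cv2.resize(cv2.imread('pics/b_side.png')[190:310,270:430],(640,480));cv2.imwrite('pics/b.png',cv2.resize(__import__('numpy').hstack([a,b]),(800,300)))"
```

```text
wrist 3667
[[ 0.0832 -0.1129  0.0768]
 [ 0.1036 -0.0021  0.136 ]
 [ 0.1347  0.1139  0.1426]]
 sleeve 1157 [[ 0.1236 -0.0318  0.1291]
 [ 0.1271  0.0005  0.1358]
 [ 0.134   0.0329  0.1381]]
scene 477
[[ 0.0838 -0.1154  0.0749]
 [ 0.1043 -0.0079  0.1347]
 [ 0.1347  0.1134  0.1438]]
 sleeve 43 [[ 0.1235 -0.0281  0.1281]
 [ 0.1272  0.0092  0.1338]
 [ 0.1312  0.031   0.1395]]
side 314
[[ 0.0807 -0.1124  0.0739]
 [ 0.1023  0.0096  0.1351]
 [ 0.1334  0.1195  0.1441]]
 sleeve 36 [[ 0.1215 -0.028   0.1266]
 [ 0.1243  0.0034  0.1347]
 [ 0.1286  0.0343  0.1397]]
```

View pics/b.png

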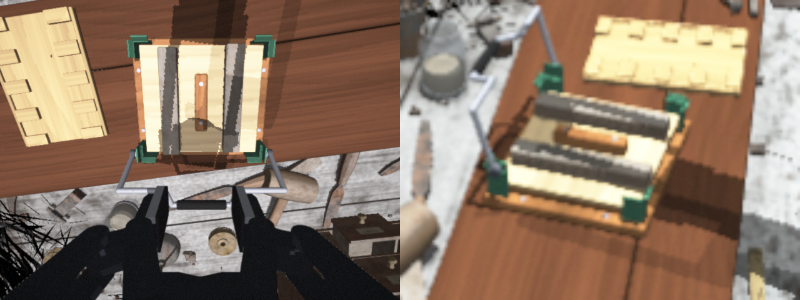

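b.png shows the bail open, its sleeve at (205,205) in the wrist half (left), which matches the measured (0.128, 0, 0.131) in the carrier frame. The sticks and separator are undisturbed. I'll cage the sleeve loosely and follow the arc down.

```bash
python3 - <<'E'
from h import *
C[:]=[.5192,-.0243]
g=lambda th: car(.080+.0895*np.cos(np.radians(161.77)-th),0,.056+.0895*np.sin(np.radians(161.77)-th)+.006)
p=g(1.82); bot.gripper_to(.036)
bot.move_pose([p[0],p[1],.27],[180,0,90+CY]); down(p,p[2],step=.004,zfine=p[2]+.02); st('at')
bot.gripper_to(.022); st('caged')
for th in np.linspace(1.82,0,15)[1:]:
    bot.movel(g(th),rate=.07); o=bot.observe()
    if np.linalg.norm(o['force'])>6: st('th%.2f'%th)
    if np.linalg.norm(o['force'])>25: print('STOP'); break
st('shut')
E
```

```text
at t75.8 p [ 0.6458 -0.0421  0.1891] F [ 0.5 -0.3 -0.8] w0.0358 g0.0
caged t76.1 p [ 0.6461 -0.0421  0.1896] F [-0.6 -0.  -0.4] w0.0221 g0.0
shut t80.5 p [ 0.5145 -0.0237  0.1419] F [ 0.5  0.1 -0.5] w0.0221 g0.0
```

```bash
python3 - <<'E'
from h import *
bot.gripper_to(.044); p=bot.observe()['ee_pos']; bot.movel([p[0],p[1],.25],rate=.15); st('up')
bot.move_pose([.36,-.02,.38],[180,0,172]); bot.pause(.3)
a=np.radians(CY)
for n in ('wrist','side'):
    c=bot.get_calibration(n); im,d=bot.camera(n); save('e_'+n,im); W=cloud(c,d)
    dx,dy=W[...,0]-.5192,W[...,1]+.0243
    X=dx*np.cos(a)+dy*np.sin(a); Y=-dx*np.sin(a)+dy*np.cos(a); Z=W[...,2]-.052
    m2=(im.max(2)<70)&(abs(Y)<.05)&(Z>.07)&(Z<.15)&(abs(X)<.15)
    print(n,m2.sum(),np.nanpercentile(np.c_[X[m2],Y[m2],Z[m2]],[2,50,98],axis=0).round(4) if m2.any() else '')
    for r in rect((Z>.048)&(Z<.055)&(abs(X)<.09)&(abs(Y)<.085),W)[:4]: print(*r)
b=cv2.resize(cv2.imread('pics/e_side.png')[190:310,270:430],(640,480))
cv2.imwrite('pics/e.png',cv2.resize(np.hstack([cv2.imread('pics/e_wrist.png'),b]),(800,300)))
E
```

```text
up t81.7 p [ 0.5139 -0.0235  0.2491] F [-0.3 -0.   0.5] w0.0439 g0.0
wrist 715 [[-0.0119 -0.0326  0.0836]
 [-0.0085  0.0006  0.0898]
 [-0.0018  0.0327  0.0921]]
1582 0.4771 -0.0691 0.0942 0.0278 -7.93 0.104 [292. 293.]
1246 0.4889 0.03 0.0986 0.0276 -8.15 0.1041 [377. 284.]
1109 0.5552 -0.0801 0.0807 0.0274 -7.68 0.104 [292. 359.]
487 0.5754 0.0142 0.0557 0.0211 -7.24 0.104 [370. 365.]
side 53 [[-0.0126 -0.0278  0.0832]
 [-0.0093  0.0088  0.0887]
 [-0.0002  0.035   0.0945]]
```

View pics/e.png

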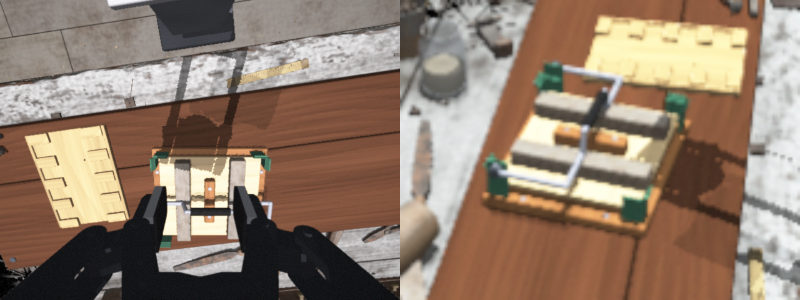

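The bail is shut: its sleeve is at (208,210) in the wrist half, top at 91 mm, which puts its centre at about 84 mm as specified. Both sticks are still in place.

```bash
python3 -c "
from h import *
bot.pause(.5); print(bot.finish_job())"
```

```text
the job is handed in; nothing more can be done
None
```

I packed the repair kit and handed it in at about 84 s of the 208 s allowed: two iron bars (all that were in the tray), the separator, both oak sticks and the shut bail all measured in place; I never went near the glass jar. No verdict was returned.

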